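# Park the slide carriage and thread its lock pin

### The job

Lock the slide loader for transport: take the red-handled lock pin from its stand, put it through the hole in the carriage's knuckle, slide the carriage along until that hole lines up with the hidden hole in the fixed knuckle bar beneath (find it by feel, pressing only gently), and push the pin fully home so that its collar sits on the carriage's knuckle. Let go of the pin and leave the cup, the bottle and the timer where they are.

Things in the scene. Friction and masses are not known exactly. Their poses are not given: they have to be found in the camera images.
- pin: Steel lock pin, 70 g, upright in its stand. Origin: centre of the collar's underside; z up along the pin. Collar 22 mm across, z 0 to 4 mm. Above it the grip: a red square handle, 16 x 16 mm, sides along x and y, z 4 to 42 mm. Below: round shank, 10 mm diameter, to z = -32 mm, then a cone to a flat 7 mm end at z = -34 mm. In the stand its collar rests on the stand's top.
- stand: Grey block, 50 x 50 x 45 mm high, fixed, with a loose 14 mm hole from top to bottom in its middle, which holds the pin. Origin: centre of its underside.
- unit: Slide loader: low white housing 160 mm (x) x 270 mm (y) x 60 mm high, fixed, yaw varies. Origin: centre of its underside; z up; the carriage travels along its y axis; its -x side, with the knuckles, faces the robot. It is delicate: press slowly, some 5 N is plenty; the pin must never press on it (carriage and bar included) with more than 50 N.
- carriage (a joint): Position of the black slide carriage along the unit's +y, in m; range 0 to 0.135, starts at 0.015 to 0.04. Its hole is over bar at 0.090; the bar's hole is met somewhere from 0.067 to 0.113, not at an end stop. Friction about 1.5 N; stays where left; may be drawn along by the pin in its knuckle. A thin dust strip ahead of the knuckle (+y, 104 mm) hides the bar.
- eye (a point): Centre of the upper mouth of the hole in the carriage's knuckle (aluminium ear, 40 x 40 x 10 mm, on the carriage's -x side, top 76 mm above the table). Vertical through hole, 12.5 mm diameter, 1 mm chamfer; moves with the carriage. The ear's underside is 3 mm above the bar. A pin standing on the bar has its origin 21 mm above this point; fully home, at this point.
- pencup: Black open cup, 72 mm across, 100 mm high, loose; bystander. Origin: centre of its underside.
- stain: Amber bottle with a white cap, 54 mm across, 100 mm high, loose; bystander. Origin: centre of its underside.
- timer: White desk timer, 45 x 70 x 28 mm high, loose; bystander. Origin: centre of its underside.
- bar (a point): Point on the unit at the top of the fixed knuckle bar (63 mm up), midway of the span that holds the hole. The bar: dark steel, level, 36 x 225 x 10 mm thick, along y under the carriage's knuckle, open below. Its one through hole, 12.5 mm diameter, 1 mm chamfer, lies somewhere within 23 mm of this point along the unit's y (0 mm off in x): set at assembly, never read out, to be felt.
Mind the look-alikes: they are no part of the job. There is more than one size of the pin; the job needs the smaller.

How it is judged:
At the end, for the whole second after the job is handed in: The pin stands upright (within 0.12 rad), at rest, in the carriage's knuckle (centred within 3 mm), its collar down on the knuckle's top within 3 mm, the carriage being parked (joint above 0.06), which is possible only with the shank through the hole of the fixed bar too (horizontal distance between pin and eye below 0.003 m and z of pin in the frame of eye between -0.003 and 0.003 m and angle between pin's own z axis and vertical below 0.12 rad and value of joint carriage above 0.06 m and linear speed of pin below 0.02 m/s); the robot touches nothing.
It fails at once if the pin presses on the unit (carriage or fixed knuckle bar) with more than 50 N (contact force between pin and unit above 50 N).
It fails at once if the cup is moved more than 30 mm (distance of pencup from where it was at the start of the episode above 0.03 m).
It fails at once if the bottle is moved more than 30 mm (distance of stain from where it was at the start of the episode above 0.03 m).
It fails at once if the timer is moved more than 30 mm (distance of timer from where it was at the start of the episode above 0.03 m).
It also fails if it takes over 72 s, if anything falls off the work surface, if the arm or the gripper's body presses on something with over 40 N, if the wrist force passes 120 N, or if a joint passes its speed limit or range.

### The arm

A 6-joint arm with a two-finger parallel gripper is mounted at the origin on the work surface. World frame = base frame: x ahead of the robot, y to its left, z up, the work surface at z = 0. Lengths are in m, angles in rad, forces in N, time in s.
With the tool pointing down it reaches from about 0.275 to 1 m from the base axis. Payload 8.4 kg.
Tool frame: the origin (TCP) lies at the very end of the fingers, on their centre line; the grasp point (between the pads) lies pinch_z behind it (pinch_z is the distance from the TCP to the grasp point, in m); z points along the fingers, y is the direction in which the jaws open and shut (so a half turn about z gives the same grasp; the last joint's range is limited). The gripper opens to 85 mm and grips with 20 to 120 N. Pads are 22 mm wide; open, the fingers measure 114 mm over their backs; the gripper's body (76 mm by 85 mm) begins 54 mm behind the grasp point. The pads swing forward as they close: fully open they stand 13 mm farther back than shut.
Start: joints at [1.162, 0.353, 1.633, -0, 1.155, -0.002], TCP at [0.247, 0.574, 0.231] pointing down, gripper open.
Joint ranges: [-2.63, 2.63], [-0.92, 2.1], [0.06, 2.66], [-1.3, 4.44], [0, 2.69], [-3.02, 3.02]. Speed limits (rad/s): [2.22, 2.22, 2.79, 3.14, 3.14, 3.14].

### API

Orientations are given as a unit quaternion [w, x, y, z].
In Python, from workcell import * gives the robot as it stands.
- The arm moves only by the tool play_rows, never from a script. Its argument "deltas" is a list that holds one entry, the list of rows, each a list of 7 numbers: the turn, a rotation vector about the world's x, y, z in rad, then the shift along the world's x, y, z in cm, then the opening, from 0 (shut) to 1 (fully open). A call has 1 to 12 rows; each row is the pose to reach, as a shift and turn from the pose commanded when the call began; what a row does not reach only later rows make up. A row lasts 1/8 s, in which the tool goes at most 62.5 mm and 10.7 degrees, less where a joint would pass 70% of its speed; a pose out of reach is approached as far as the arm can. A call with a gripper value outside its range is refused whole. The fingers move at their own pace and stop on an object; the grip force is fixed at half the most. Time passes only in rows, so rows that repeat a pose let the fingers close. It gives the time, the measured TCP pose, the force and the opening at its end, in the units of the state.
- read_state(): the state, without advancing time (a new reading comes with each control period).
- capture(name): name is "scene" or "top" or "wrist"; returns a dict with "image" (384x512x3 uint8, red, green, blue), "fx", "fy", "cx", "cy" (pixels), "R" (3x3) and "t" (3): a world point X has camera coordinates R X + t. Camera axes: x right, y down, z forward; pixel columns grow to the right and rows downward; lengths in m; the calibration is good to about 2 mm. A picture is of the moment at which its call begins. There is no depth.
- close_job(): hands the job in, once; it reports no verdict.
Trained networks look in a picture, given as the dict that the camera call returned (one of the last four; its "shot" number tells which), for a name from the list of things; names that differ only in an ending like _2 or _b are one class to them, and where a whole thing is asked for, a point or a joint stands for the part that bears it (a point fixed in the world has none). Each returns a list of dicts, best first, with "confidence" (0 to 1); they miss things now and then, are a little off and sometimes report something else, mostly with a low value. They report only what shows in the picture. A call takes as long as a camera call. They do not tell look-alikes from the thing itself.
- search_frame(label, picture): "centre" ([column, row] in pixels, amid what is visible of it).
- pinpoint(label, picture): "centre" ([column, row] in pixels: a listed point, or the origin of a listed thing).
The state is a dict: "time_s": time; "joint_pos": joint angles; "joint_vel": joint speeds; "effort": joint torques, N m; "ee_pos": TCP position; "eef_rot": TCP orientation; "wrist_force": force on the tool from outside, world axes, zero at the start; "ft_torque": the same for the moment, N m; "grip_width": finger opening in m.
Only numpy, scipy, OpenCV 4.12 (cv2) and the standard library are available. Lean on these libraries where they do the work, as an engineer would, in place of code of your own. Each camera call takes 0.05 s, during which the arm holds its last target.

## Working session

There is one attempt and no reset: what is moved stays moved. The work goes in short steps, Python scripts to look and compute and a tool call to move; the robot and the scene stay as the last step left them, time stands still between calls to the robot, and variables do not carry over. Pictures are saved under pics/ and viewed, and the job is handed in when it is done.

Besides the shell and the picture viewer there is one more tool, called as name(argument=value, ...) on one line, values as JSON. play_rows: Moves the arm, as the interface text tells. Its arguments: {"type":"object","properties":{"deltas":{"type":"array","items":{"type":"array","items":{"type":"array","items":{"type":"number"}}}}},"required":["deltas"]}

```bash
mkdir -p pics; cat > h.py <<'E'
from workcell import *
import numpy as np, cv2
def snap(n,f):
    p=capture(n); cv2.imwrite('pics/'+f,cv2.cvtColor(p['image'],cv2.COLOR_RGB2BGR)); return p
def ray(p,uv):
    d=np.array([(uv[0]-p['cx'])/p['fx'],(uv[1]-p['cy'])/p['fy'],1.]); R=np.array(p['R']);t=np.array(p['t'])
    return -R.T@t, R.T@d
def atz(p,uv,z):
    o,d=ray(p,uv); return o+d*(z-o[2])/d[2]
def proj(p,X):
    c=np.array(p['R'])@np.array(X)+np.array(p['t']); return c[0]/c[2]*p['fx']+p['cx'],c[1]/c[2]*p['fy']+p['cy']
E
python3 - <<'E'
from h import *
np.set_printoptions(precision=4,suppress=True)
s=read_state();print(s)
Z={'pin':.045,'stand':0,'unit':0,'carriage':.07,'eye':.076,'pencup':0,'stain':0,'timer':0,'bar':.063}
for n in ('scene','top'):
    p=snap(n,n+'0.png'); print(n,p['shot'],-np.array(p['R']).T@p['t'])
    for l,z in Z.items():
        for f in (pinpoint,search_frame):
            try:
                for r in f(l,p)[:4]: print(l,f.__name__,np.round(r['centre'],1),round(r['confidence'],2),atz(p,r['centre'],z))
            except Exception as e: print(l,f.__name__,e)
E
```

```text
{'time_s': 0.0, 'joint_pos': array([ 1.1616,  0.3536,  1.6341,  0.    ,  1.1552, -0.0024]), 'joint_vel': array([-0.0006, -0.0013,  0.    , -0.0012, -0.0005,  0.0011]), 'effort': array([ -0.0001, -60.5243, -34.2076,   0.0001,   0.0093,   0.    ]), 'ee_pos': array([0.2471, 0.5736, 0.2306]), 'eef_rot': array([-0.0001,  0.202 ,  0.9794, -0.0007]), 'wrist_force': array([-0.2698,  0.8676,  0.4221]), 'ft_torque': array([0.0262, 0.0288, 0.0688]), 'grip_width': 0.0853311317181216}
scene 1 [ 1.2792 -0.2636  0.7468]
pin call [309.1 144. ] 0.62 [0.337  0.2611 0.045 ]
pin call [332.3 155.7] 0.42 [0.4088 0.296  0.045 ]
pin call [263.8 198.3] 0.37 [0.5153 0.0565 0.045 ]
pin call [309.1 139.8] 0.59 [0.3175 0.2704 0.045 ]
pin call [332.2 152.8] 0.42 [0.3964 0.3022 0.045 ]
stand call [328.5 172.8] 0.84 [0.4226 0.2836 0.    ]
stand call [273.7 249.9] 0.74 [0.64   0.0338 0.    ]
stand call [329.9 167.6] 0.65 [0.4024 0.2984 0.    ]
unit call [275.6 250.9] 0.83 [0.6442 0.0367 0.    ]
unit call [328.7 171.6] 0.7 [0.4179 0.2866 0.    ]
unit call [270.1 237.7] 0.76 [0.6019 0.0403 0.    ]
carriage call it kno
[... 1286 characters left out ...]
ge call [353.4 207.7] 0.28 [ 0.4854 -0.2813  0.07  ]
eye call [258.9 182.7] 0.77 [ 0.5589 -0.0063  0.076 ]
eye call [251.9 165. ] 0.76 [0.6113 0.014  0.076 ]
pencup call [345.6 207.5] 0.89 [ 0.4918 -0.274   0.    ]
pencup call [354.8 208.5] 0.71 [ 0.4886 -0.3022  0.    ]
stain call [159.5 148.3] 0.68 [0.6791 0.3031 0.    ]
stain call [347.4 208.4] 0.68 [ 0.489  -0.2794  0.    ]
stain call [157.  145.1] 0.79 [0.6894 0.3112 0.    ]
timer call [370.2 160.9] 0.54 [ 0.6373 -0.3548  0.    ]
timer call [373.  163.1] 0.73 [ 0.6303 -0.3633  0.    ]
timer call [242.4 162.2] 0.39 [0.6343 0.0438 0.    ]
bar call [240.6 192. ] 0.68 [0.5333 0.0474 0.063 ]
bar call [243.8 159.8] 0.92 [0.6294 0.038  0.063 ]
```

View pics/scene0.png

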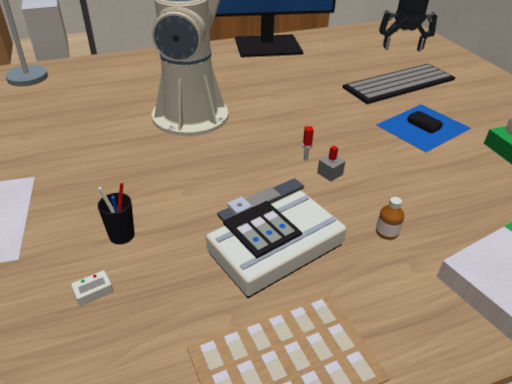

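View pics/top0.png

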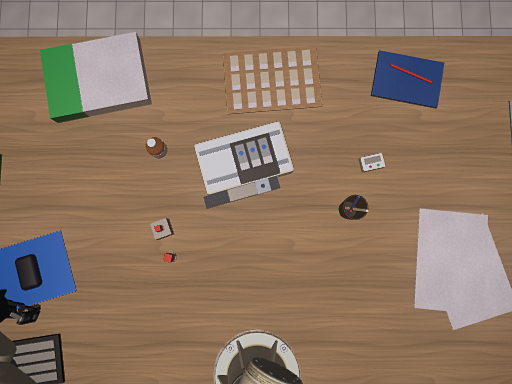

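play_rows(deltas=[[[0,0,0,3,-5,0,1],[0,0,0,6,-10,0,1],[0,0,0,9,-15,0,1],[0,0,0,12,-20,0,1],[0,0,0,15,-25,0,1],[0,0,0,16,-29,0,1],[0,0,0,16,-29,0,1],[0,0,0,16,-29,0,1]]])

```text
time_s: 2.8
ee_pos: [0.4074, 0.2844, 0.2315]
eef_rot: [0.0, 0.202, 0.979, 0.0]
wrist_force: [-0.9, 0.5, 0.5]
grip_width: 0.0856
```

```bash
python3 - <<'E'
from h import *
np.set_printoptions(precision=4,suppress=True)
s=read_state();print(s['time_s'],s['ee_pos'],s['eef_rot'],s['wrist_force'])
p=snap('wrist','w1.png'); print(p['fx'],p['fy'],-np.array(p['R']).T@p['t'],p['R'])
for l,z in (('pin',.045),('stand',0)):
    for f in (pinpoint,search_frame):
        for r in f(l,p)[:4]: print(l,np.round(r['centre'],1),round(r['confidence'],2),atz(p,r['centre'],z))
p=snap('scene','s1.png')
c=p['image'][90:200,270:370]; cv2.imwrite('pics/s1z.png',cv2.cvtColor(cv2.resize(c,None,fx=5,fy=5,interpolation=cv2.INTER_CUBIC),cv2.COLOR_RGB2BGR))
E
```

```text
2.8 [0.4074 0.2844 0.2315] [0.0001 0.2024 0.9793 0.0004] [-0.9143  0.4774  0.5   ]
265.3754763915625 265.3754763915625 [0.3312 0.3177 0.375 ] [[ 0.3962  0.9182  0.0014]
 [ 0.8685 -0.3752  0.3238]
 [ 0.2978 -0.1271 -0.9461]]
pin [204.9 131.7] 0.82 [0.3447 0.2484 0.045 ]
pin [258.9 180.6] 0.66 [0.4287 0.2847 0.045 ]
pin [257.8 184.9] 0.77 [0.4335 0.2811 0.045 ]
pin [254.2 172.2] 0.2 [0.4159 0.2836 0.045 ]
stand [254.7 171.7] 0.77 [0.427  0.2799 0.    ]
stand [258.  175.5] 0.78 [0.4342 0.2821 0.    ]
```

View pics/w1.png

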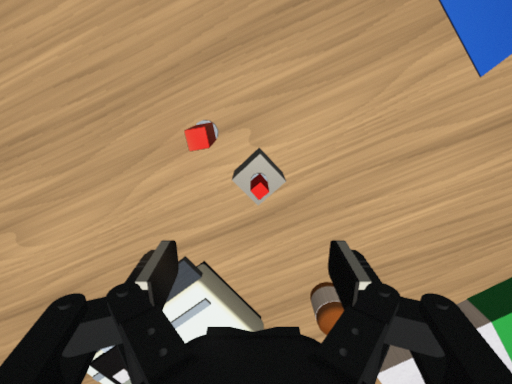

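View pics/s1z.png

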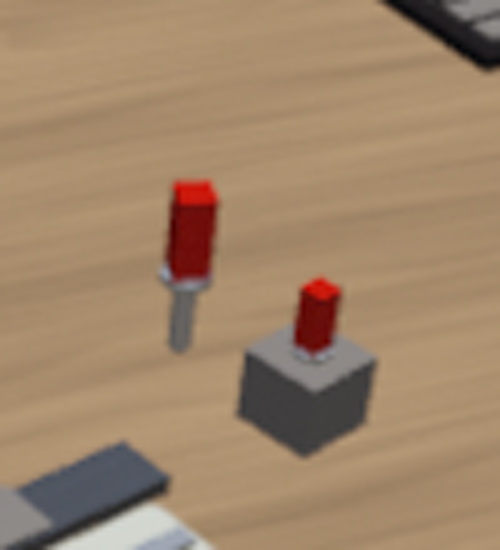

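```bash
python3 - <<'E'
from h import *
np.set_printoptions(precision=4,suppress=True)
p=capture('wrist'); im=p['image'].astype(int)
c=p['image'][140:215,225:300]; cv2.imwrite('pics/w1z.png',cv2.cvtColor(cv2.resize(c,None,fx=8,fy=8,interpolation=cv2.INTER_CUBIC),cv2.COLOR_RGB2BGR))
m=((im[...,0]>200)&(im[...,1]<90)&(im[...,2]<90)).astype(np.uint8); m[:,:230]=0;m[:150]=0
ys,xs=np.nonzero(m); print(len(xs))
W=np.array([atz(p,(x,y),.087)[:2] for x,y in zip(xs,ys)])
print(W.mean(0),cv2.minAreaRect((W*1000).astype(np.float32)))
# stand top
t=((abs(im[...,0]-im[...,2])<25)&(im[...,0]>90)).astype(np.uint8); t[:140]=0;t[215:]=0;t[:,:225]=0;t[:,295:]=0
ys,xs=np.nonzero(t);W=np.array([atz(p,(x,y),.045)[:2] for x,y in zip(xs,ys)]);print(len(xs),W.mean(0),cv2.minAreaRect((W*1000).astype(np.float32)))
E
```

```text
162
[0.4278 0.2843] ((427.8248291015625, 284.35845947265625), (14.78382682800293, 15.180889129638672), 16.998353958129883)
1046 [0.423  0.2866] ((427.12286376953125, 285.1661071777344), (49.83181381225586, 49.37013626098633), 20.02743911743164)
```

View pics/w1z.png

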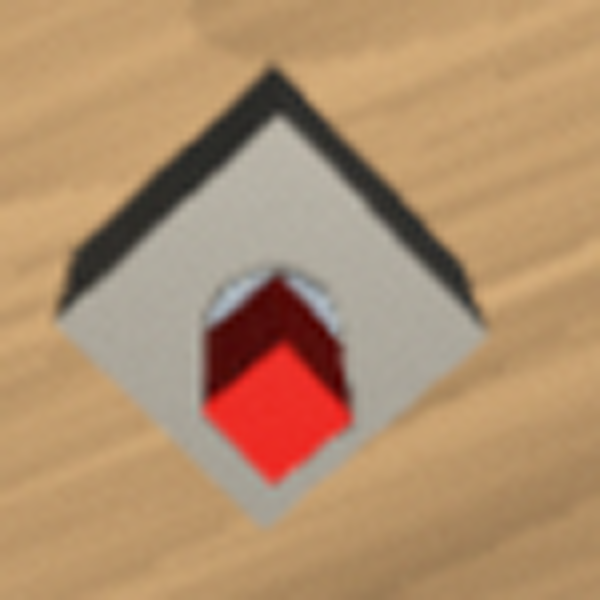

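```bash
python3 - <<'E'
import workcell
print([k for k in dir(workcell) if not k.startswith('__')]); print(getattr(workcell,'pinch_z',None))
E
```

```text
['PlanningError', 'capture', 'close_job', 'pinch_z', 'pinpoint', 'read_state', 'search_frame']
0.0187
```

play_rows(deltas=[[[0,0,0.18,0.5,0,-1,1],[0,0,0.36,1,0,-2,1],[0,0,0.54,1.5,0,-3,1],[0,0,0.73,2.05,0,-4,1],[0,0,0.73,2.05,0,-6,1],[0,0,0.73,2.05,0,-8,1],[0,0,0.73,2.05,0,-10,1],[0,0,0.73,2.05,0,-10,1]]])

```text
time_s: 4.15
ee_pos: [0.4268, 0.2837, 0.1301]
eef_rot: [-0.001, -0.161, 0.987, -0.001]
wrist_force: [0.1, -0.5, 0.6]
grip_width: 0.0857
```

```bash
python3 - <<'E'
from h import *
np.set_printoptions(precision=4,suppress=True)
s=read_state();print(s['time_s'],s['ee_pos'],s['eef_rot'],s['wrist_force'])
p=snap('wrist','w2.png'); print(proj(p,s['ee_pos']), proj(p,[.428,.2845,.087]))
im=p['image'].astype(int)
m=((im[...,0]>200)&(im[...,1]<90)&(im[...,2]<90)).astype(np.uint8)
n,l,st,ce=cv2.connectedComponentsWithStats(m); 
for i in range(1,n):
  if st[i,4]>60:
    ys,xs=np.nonzero(l==i);W=np.array([atz(p,(x,y),.087)[:2] for x,y in zip(xs,ys)]);print(ce[i],st[i,4],W.mean(0),cv2.minAreaRect((W*1000).astype(np.float32)))
E
```

```text
4.15 [0.4268 0.2837 0.1301] [-0.0014 -0.1611  0.9869 -0.0006] [ 0.1316 -0.5133  0.6205]
(np.float64(252.47546389602323), np.float64(240.31303436206332)) (np.float64(253.11221668657478), np.float64(213.49217286457628))
[242.3225  87.7901] 1296 [0.3447 0.249 ] ((344.9449157714844, 249.09573364257812), (23.07860565185547, 22.906719207763672), 76.51322937011719)
[253.5 213.5] 360 [0.4279 0.2848] ((427.98577880859375, 284.8143310546875), (14.253458976745605, 14.759653091430664), 18.562353134155273)
```

View pics/w2.png

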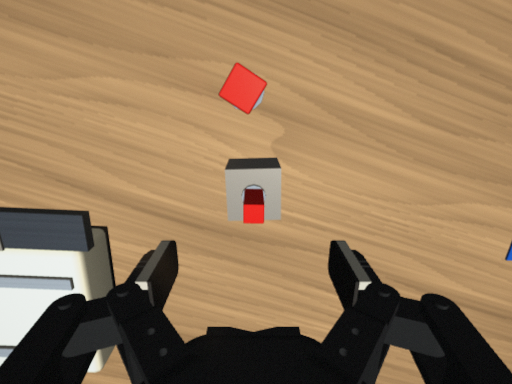

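play_rows(deltas=[[[0,0,0,0.12,0.1,-2.5,1],[0,0,0,0.12,0.1,-5,1],[0,0,0,0.12,0.1,-7.7,1],[0,0,0,0.12,0.1,-7.7,1],[0,0,0,0.12,0.1,-7.7,0],[0,0,0,0.12,0.1,-7.7,0],[0,0,0,0.12,0.1,-7.7,0],[0,0,0,0.12,0.1,-7.7,0],[0,0,0,0.12,0.1,-7.7,0],[0,0,0,0.12,0.1,-7.7,0]]])

```text
time_s: 5.45
ee_pos: [0.4293, 0.2852, 0.0549]
eef_rot: [0.0, -0.161, 0.987, 0.0]
wrist_force: [-1.2, -0.5, 6.0]
grip_width: 0.0153
```

```bash
python3 - <<'E'
from h import *
np.set_printoptions(precision=4,suppress=True)
s=read_state();print(s['time_s'],s['ee_pos'],s['eef_rot'],s['wrist_force'],s['grip_width'])
snap('wrist','w3.png')
E
```

```text
5.45 [0.4293 0.2852 0.0549] [ 0.0003 -0.1609  0.987   0.0002] [-1.1602 -0.5214  6.031 ] 0.015296714208986427
```

View pics/w3.png

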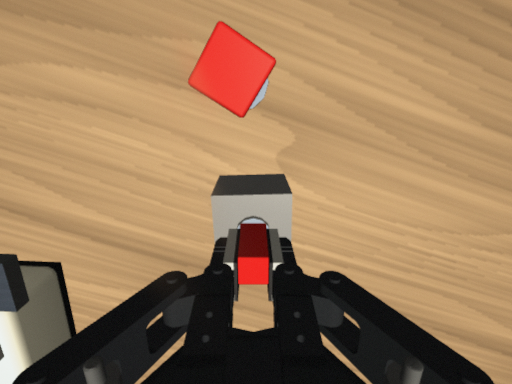

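play_rows(deltas=[[[0,0,0,0,0,1.5,0],[0,0,0,0,0,4,0],[0,0,0,0,0,8,0],[0,0,0,0,0,13,0],[0,0,0,1.5,-5,15,0],[0,0,0,3,-10,15,0],[0,0,0,5,-15,15,0],[0,0,0,7,-20,15,0],[0,0,0,9,-25,15,0],[0,0,0,9,-27,15,0],[0,0,0,9,-27,15,0]]])

```text
time_s: 6.88
ee_pos: [0.5189, 0.0137, 0.2049]
eef_rot: [0.0, -0.16, 0.987, -0.0]
wrist_force: [-0.4, -0.3, -0.9]
grip_width: 0.0152
```

```bash
python3 - <<'E'
from h import *
np.set_printoptions(precision=4,suppress=True)
s=read_state();print(s['time_s'],s['ee_pos'],s['eef_rot'],s['wrist_force'],s['grip_width'])
p=snap('wrist','w4.png')
for l,z in (('eye',.076),('bar',.063),('unit',0)):
    for r in pinpoint(l,p)[:3]: print(l,np.round(r['centre'],1),round(r['confidence'],2),atz(p,r['centre'],z))
p=snap('top','t4.png')
for l,z in (('eye',.076),('bar',.063),('unit',0)):
    for r in pinpoint(l,p)[:3]: print(l,np.round(r['centre'],1),round(r['confidence'],2),atz(p,r['centre'],z))
E
```

```text
6.875 [0.5189 0.0137 0.2049] [ 0.0001 -0.1597  0.9872 -0.0001] [-0.42   -0.3123 -0.9294] 0.015195707804672167
eye [216.3 196.6] 0.66 [ 0.5507 -0.0177  0.076 ]
bar [275.7 197.3] 0.65 [0.5352 0.0471 0.063 ]
bar [465.9 164.6] 0.27 [0.4328 0.2331 0.063 ]
bar [238.4 189.6] 0.91 [0.5404 0.0539 0.063 ]
```

View pics/w4.png

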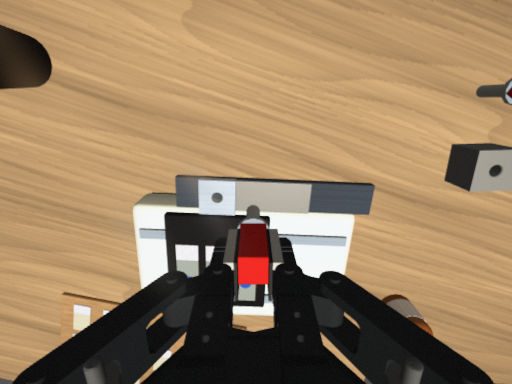

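```bash
python3 - <<'E'
from h import *
np.set_printoptions(precision=4,suppress=True)
p=capture('wrist');im=p['image']
c=im[160:235,165:385]; cv2.imwrite('pics/w4z.png',cv2.cvtColor(cv2.resize(c,None,fx=3.6,fy=3.6,interpolation=cv2.INTER_CUBIC),cv2.COLOR_RGB2BGR))
g=cv2.cvtColor(im,cv2.COLOR_RGB2GRAY).astype(float)
# hole centroid
w=g[188:207,206:228]; m=np.clip(130-w,0,None); yy,xx=np.mgrid[188:207,206:228]
u=((xx*m).sum()/m.sum(),(yy*m).sum()/m.sum()); print('hole',u,atz(p,u,.076))
print(np.round(w[::2,::2]))
# front (robot-side) edge of bar
P=[]
for x in list(range(245,305,4))+list(range(315,365,4)):
    col=g[165:225,x]; d=np.diff(col)
    P.append((x,np.argmin(d[:25])+165.5, ))
print(P)
s=read_state()
for z in (.0099,): 
  for dz in (0.042,0,-.034): print(proj(p,s['ee_pos']-np.array([0,0,z])+[0,0,dz]))
E
```

```text
hole (np.float64(214.91173708920186), np.float64(196.26572769953052)) [ 0.5506 -0.0171  0.076 ]
[[218. 219. 220. 222. 223. 225. 225. 225. 226. 226. 227.]
 [219. 220. 221. 222. 223. 224. 225. 219. 227. 226. 227.]
 [215. 215. 210. 155. 132. 150. 209. 224. 225. 225. 224.]
 [218. 218. 127.  94.  91.  92.  90. 213. 222. 224. 224.]
 [221. 223. 104.  97.  94.  91.  88. 181. 228. 229. 229.]
 [220. 220. 121. 109. 101.  98.  94. 179. 227. 228. 228.]
 [219. 219. 178. 120. 112. 108. 120. 213. 226. 227. 227.]
 [224. 224. 225. 214. 171. 185. 217. 227. 228. 228. 229.]
 [220. 220. 216. 218. 221. 222. 223. 223. 225. 225. 225.]
 [224. 224. 224. 224. 225. 225. 227. 228. 229. 229. 230.]]
[(245, np.float64(177.5)), (249, np.float64(177.5)), (253, np.float64(177.5)), (257, np.float64(177.5)), (261, np.float64(177.5)), (265, np.float64(177.5)), (269, np.float64(178.5)), (273, np.float64(178.5)), (277, np.float64(178.5)), (281, np.float64(178.5)), (285, np.float64(178.5)), (289, np.float64(179.5)), (293, np.float64(179.5)), (297, np.float64(179.5)), (301, np.float64(179.5)), (315, np.float64(180.5)), (319, np.float64(180.5)), (323, np.float64(180.5)), (327, np.float64(180.5)), (331, np.float64(181.5)), (335, np.float64(181.5)), (339, np.float64(181.5)), (343, np.float64(181.5)), (347, np.float64(181.5)), (351, np.float64(182.5)), (355, np.float64(182.5)), (359, np.float64(182.5)), (363, np.float64(182.5))]
(np.float64(252.20690902030887), np.float64(273.1296131994517))
(np.float64(252.32037139094413), np.float64(232.48617543204634))
(np.float64(252.3798721304979), np.float64(211.1723725242851))
```

View pics/w4z.png

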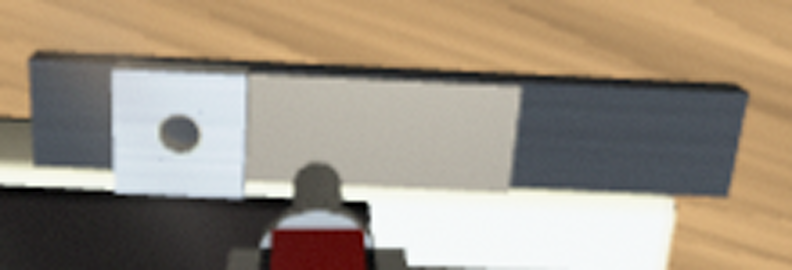

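```bash
python3 - <<'E'
from h import *
np.set_printoptions(precision=4,suppress=True)
p=capture('wrist')
f=lambda u,v,z: atz(p,(165+u/3.6-.36,160+v/3.6-.36),z)[:2]
for a,b,z in (((35,62),(745,95),.063),((40,164),(727,194),.063),((112,70),(247,76),.076)):
    A,B=f(*a,z),f(*b,z); d=B-A; print(A,B,np.hypot(*d),np.degrees(np.arctan2(-d[0],d[1])))
B=[f(35,62,.063),f(745,95,.063),f(727,194,.063),f(40,164,.063)]; print('barcentre',np.mean(B,0))
print('eye',atz(p,(215,197),.076))
E
```

```text
[ 0.548  -0.0669] [0.4875 0.1471] 0.22234980340011332 15.790290831677854
[ 0.581  -0.0576] [0.52  0.157] 0.2230739779627246 15.858417625086675
[ 0.5382 -0.0421] [ 0.5272 -0.0035] 0.04012023865433436 15.90813021542005
barcentre [0.5341 0.0449]
eye [ 0.5514 -0.0169  0.076 ]
```

play_rows(deltas=[[[0,0,-0.046,1.6,-1.5,-1,0],[0,0,-0.046,3.3,-3.05,-3,0],[0,0,-0.046,3.3,-3.05,-5.5,0],[0,0,-0.046,3.3,-3.05,-7.5,0],[0,0,-0.046,3.3,-3.05,-7.5,0],[0,0,-0.046,3.3,-3.05,-7.5,0]]])

```text
time_s: 8.12
ee_pos: [0.5527, -0.0159, 0.1296]
eef_rot: [0.0, -0.138, 0.99, -0.0]
wrist_force: [-0.3, -0.3, -1.2]
grip_width: 0.0153
```

```bash
python3 - <<'E'
from h import *
np.set_printoptions(precision=4,suppress=True)
s=read_state();print(s['time_s'],s['ee_pos'],s['eef_rot'],s['wrist_force'],s['grip_width'])
p=snap('wrist','w5.png');im=p['image']
c=im[150:300,190:330]; cv2.imwrite('pics/w5z.png',cv2.cvtColor(cv2.resize(c,None,fx=4,fy=4,interpolation=cv2.INTER_CUBIC),cv2.COLOR_RGB2BGR))
e=s['ee_pos']-[0,0,.0099]
print(proj(p,[e[0],e[1],.076]),proj(p,e-[0,0,.034]),proj(p,e+[0,0,.042]))
p=snap('scene','s5.png');print(proj(p,[.5514,-.0169,.076]));c=p['image'][150:260,190:300]; cv2.imwrite('pics/s5z.png',cv2.cvtColor(cv2.resize(c,None,fx=5,fy=5,interpolation=cv2.INTER_CUBIC),cv2.COLOR_RGB2BGR))
E
```

```text
8.125 [ 0.5527 -0.0159  0.1296] [ 0.0003 -0.1378  0.9905 -0.0001] [-0.2549 -0.2896 -1.1905] 0.015341703807756247
(np.float64(252.52996992411246), np.float64(206.30054619313097)) (np.float64(252.51922258205263), np.float64(211.20819165119033)) (np.float64(252.38335856968123), np.float64(273.2488710598748))
(np.float64(239.53517189189986), np.float64(204.43518844140706))
```

View pics/w5z.png

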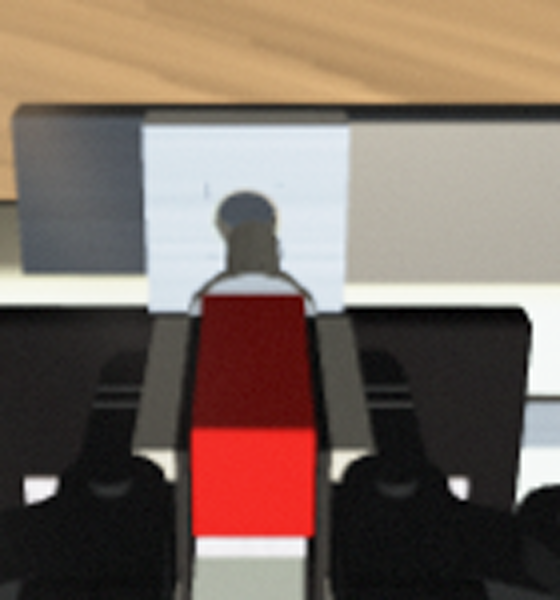

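View pics/s5z.png

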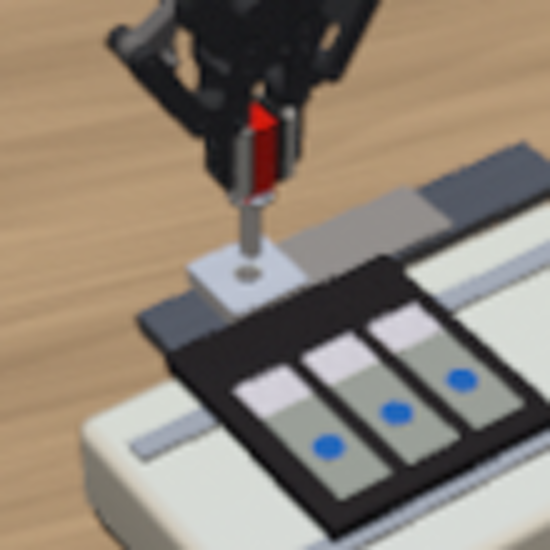

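play_rows(deltas=[[[0,0,0,-0.03,-0.12,0,0],[0,0,0,-0.03,-0.12,-0.4,0],[0,0,0,-0.03,-0.12,-0.8,0],[0,0,0,-0.03,-0.12,-1.1,0],[0,0,0,-0.03,-0.12,-1.1,0]]])

```text
time_s: 8.85
ee_pos: [0.5516, -0.0167, 0.118]
eef_rot: [-0.0, -0.138, 0.99, 0.0]
wrist_force: [0.1, -0.2, 0.0]
grip_width: 0.0152
```

play_rows(deltas=[[[0,0,0,0,0,-0.3,0],[0,0,0,0,0,-0.5,0],[0,0,0,0,0,-0.7,0],[0,0,0,0,0,-0.7,0]]])

```text
time_s: 9.35
ee_pos: [0.5518, -0.0167, 0.1112]
eef_rot: [0.0, -0.138, 0.99, -0.0]
wrist_force: [1.2, 0.0, -1.4]
grip_width: 0.015
```

```bash
python3 - <<'E'
from h import *
np.set_printoptions(precision=4,suppress=True)
s=read_state();print(s['time_s'],s['ee_pos'],s['wrist_force'],s['ft_torque'])
p=snap('scene','s6.png');c=p['image'][150:260,190:300]; cv2.imwrite('pics/s6z.png',cv2.cvtColor(cv2.resize(c,None,fx=5,fy=5,interpolation=cv2.INTER_CUBIC),cv2.COLOR_RGB2BGR))
E
```

```text
9.35 [ 0.5518 -0.0167  0.1112] [ 1.1775  0.0168 -1.4421] [-0.051  -0.3149  0.0457]
```

View pics/s6z.png

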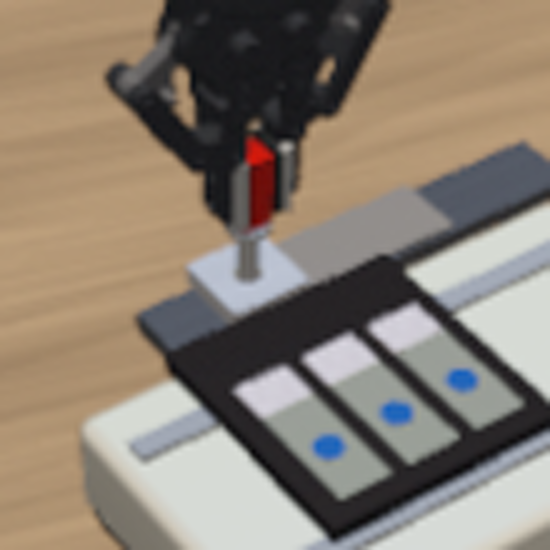

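play_rows(deltas=[[[0,0,0,0.03,0,0,0],[0,0,0,-0.06,0.3,0,0],[0,0,0,-0.2,0.8,0,0],[0,0,0,-0.38,1.45,0,0],[0,0,0,-0.57,2.1,0,0],[0,0,0,-0.76,2.8,0,0],[0,0,0,-0.95,3.46,0,0],[0,0,0,-0.95,3.46,0,0],[0,0,0,-0.95,3.46,0,0]]])

```text
time_s: 10.52
ee_pos: [0.5419, 0.0181, 0.1112]
eef_rot: [-0.0, -0.138, 0.99, 0.0]
wrist_force: [-0.1, 0.5, -1.1]
grip_width: 0.0154
```

```bash
python3 - <<'E'
from h import *
np.set_printoptions(precision=4,suppress=True)
s=read_state();print(s['time_s'],s['ee_pos'],s['wrist_force'],s['ft_torque'],s['grip_width'])
p=snap('wrist','w7.png');im=p['image']
c=im[150:300,190:330]; cv2.imwrite('pics/w7z.png',cv2.cvtColor(cv2.resize(c,None,fx=4,fy=4,interpolation=cv2.INTER_CUBIC),cv2.COLOR_RGB2BGR))
E
```

```text
10.525 [0.5419 0.0181 0.1112] [-0.0727  0.4902 -1.0826] [ 0.0244 -0.0051  0.061 ] 0.015366533030843033
```

View pics/w7z.png

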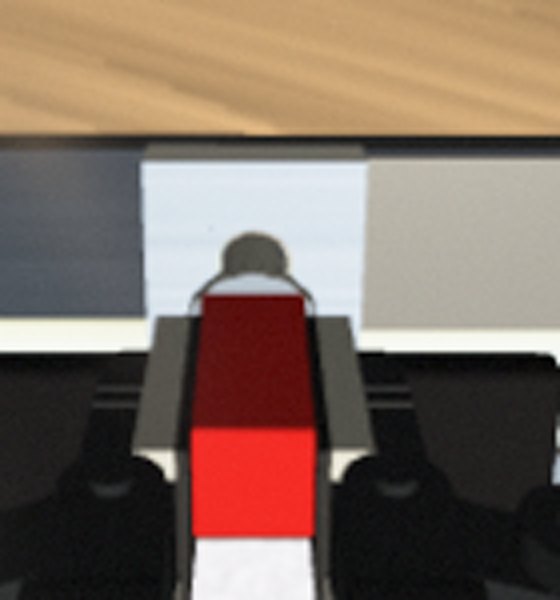

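play_rows(deltas=[[[0,0,0,0,0,-0.2,0],[0,0,0,0,0,-0.35,0],[0,0,0,0,0,-0.45,0],[0,0,0,0,0,-0.5,0],[0,0,0,0,0,-0.5,0]]])

```text
time_s: 11.2
ee_pos: [0.5423, 0.0178, 0.1068]
eef_rot: [0.0, -0.138, 0.99, -0.0]
wrist_force: [-1.0, 0.5, 5.2]
grip_width: 0.0151
```

play_rows(deltas=[[[0,0,0,-0.03,0.1,0,0],[0,0,0,-0.06,0.2,0,0],[0,0,0,-0.09,0.3,0,0],[0,0,0,-0.11,0.39,0,0]]])

```text
time_s: 11.7
ee_pos: [0.5419, 0.0211, 0.1068]
eef_rot: [0.001, -0.138, 0.99, -0.001]
wrist_force: [0.9, -5.3, 5.3]
grip_width: 0.0149
```

play_rows(deltas=[[[0,0,0,-0.03,0.1,0,0],[0,0,0,-0.06,0.2,0,0],[0,0,0,-0.09,0.3,0,0],[0,0,0,-0.11,0.39,0,0]]])

```text
time_s: 12.2
ee_pos: [0.5409, 0.0251, 0.1068]
eef_rot: [0.001, -0.138, 0.99, -0.001]
wrist_force: [0.8, -4.8, 4.6]
grip_width: 0.0151
```

play_rows(deltas=[[[0,0,0,-0.03,0.1,0,0],[0,0,0,-0.06,0.2,0,0],[0,0,0,-0.09,0.3,0,0],[0,0,0,-0.11,0.39,0,0]]])

```text
time_s: 12.7
ee_pos: [0.5398, 0.0289, 0.1068]
eef_rot: [0.001, -0.138, 0.99, -0.001]
wrist_force: [1.3, -5.0, 5.7]
grip_width: 0.0153
```

play_rows(deltas=[[[0,0,0,-0.03,0.1,0,0],[0,0,0,-0.06,0.2,0,0],[0,0,0,-0.09,0.3,0,0],[0,0,0,-0.11,0.39,0,0]]])

```text
time_s: 13.2
ee_pos: [0.5387, 0.0328, 0.1068]
eef_rot: [0.001, -0.138, 0.99, -0.001]
wrist_force: [0.7, -4.8, 4.9]
grip_width: 0.0147
```

play_rows(deltas=[[[0,0,0,-0.03,0.1,0,0],[0,0,0,-0.06,0.2,0,0],[0,0,0,-0.09,0.3,0,0],[0,0,0,-0.11,0.39,0,0]]])

```text
time_s: 13.7
ee_pos: [0.5376, 0.0367, 0.1068]
eef_rot: [0.001, -0.138, 0.99, -0.001]
wrist_force: [1.1, -5.5, 4.8]
grip_width: 0.0149
```

play_rows(deltas=[[[0,0,0,-0.03,0.1,0,0],[0,0,0,-0.06,0.2,0,0],[0,0,0,-0.09,0.3,0,0],[0,0,0,-0.11,0.39,0,0]]])

```text
time_s: 14.2
ee_pos: [0.5365, 0.0407, 0.1068]
eef_rot: [0.001, -0.138, 0.99, -0.001]
wrist_force: [0.5, -5.6, 5.1]
grip_width: 0.015
```

play_rows(deltas=[[[0,0,0,-0.03,0.1,0,0],[0,0,0,-0.06,0.2,0,0],[0,0,0,-0.09,0.3,0,0],[0,0,0,-0.11,0.39,0,0]]])

```text
time_s: 14.7
ee_pos: [0.5354, 0.0445, 0.1069]
eef_rot: [0.001, -0.138, 0.99, -0.001]
wrist_force: [1.2, -5.0, 4.8]
grip_width: 0.015
```

play_rows(deltas=[[[0,0,0,-0.03,0.1,0,0],[0,0,0,-0.06,0.2,0,0],[0,0,0,-0.09,0.3,0,0],[0,0,0,-0.11,0.39,0,0]]])

```text
time_s: 15.2
ee_pos: [0.5343, 0.0485, 0.1068]
eef_rot: [0.001, -0.138, 0.99, -0.001]
wrist_force: [1.5, -5.9, 5.8]
grip_width: 0.015
```

play_rows(deltas=[[[0,0,0,-0.03,0.1,0,0],[0,0,0,-0.06,0.2,0,0],[0,0,0,-0.09,0.3,0,0],[0,0,0,-0.11,0.39,0,0]]])

```text
time_s: 15.7
ee_pos: [0.5332, 0.0524, 0.1068]
eef_rot: [0.001, -0.138, 0.99, -0.001]
wrist_force: [1.0, -5.5, 5.3]
grip_width: 0.0156
```

play_rows(deltas=[[[0,0,0,-0.03,0.1,0,0],[0,0,0,-0.06,0.2,0,0],[0,0,0,-0.09,0.3,0,0],[0,0,0,-0.11,0.39,0,0]]])

```text
time_s: 16.2
ee_pos: [0.5321, 0.0563, 0.1068]
eef_rot: [0.001, -0.138, 0.99, -0.001]
wrist_force: [1.3, -5.4, 7.0]
grip_width: 0.0149
```

play_rows(deltas=[[[0,0,0,-0.03,0.1,0,0],[0,0,0,-0.06,0.2,0,0],[0,0,0,-0.09,0.3,0,0],[0,0,0,-0.11,0.39,0,0]]])

```text
time_s: 16.7
ee_pos: [0.531, 0.0602, 0.1068]
eef_rot: [0.001, -0.138, 0.99, -0.001]
wrist_force: [0.1, -5.0, 5.5]
grip_width: 0.015
```

play_rows(deltas=[[[0,0,0,-0.03,0.1,0,0],[0,0,0,-0.06,0.2,0,0],[0,0,0,-0.09,0.3,0,0],[0,0,0,-0.11,0.39,0,0]]])

```text
time_s: 17.2
ee_pos: [0.5297, 0.0645, 0.1067]
eef_rot: [0.001, -0.138, 0.99, -0.0]
wrist_force: [2.6, -4.6, 4.5]
grip_width: 0.0149
```

play_rows(deltas=[[[0,0,0,-0.03,0.1,0,0],[0,0,0,-0.06,0.2,0,0],[0,0,0,-0.06,0.2,0,0]]])

```text
time_s: 17.58
ee_pos: [0.5283, 0.0671, 0.1061]
eef_rot: [-0.0, -0.138, 0.99, 0.0]
wrist_force: [1.2, 0.1, 0.5]
grip_width: 0.0153
```

play_rows(deltas=[[[0,0,0,-0.03,0.1,0,0],[0,0,0,-0.06,0.2,0,0],[0,0,0,-0.06,0.2,0,0]]])

```text
time_s: 17.95
ee_pos: [0.5277, 0.0689, 0.1061]
eef_rot: [-0.0, -0.138, 0.99, 0.0]
wrist_force: [2.7, 0.2, -1.5]
grip_width: 0.0149
```

play_rows(deltas=[[[0,0,0,0,0,-0.1,0],[0,0,0,0,0,-0.2,0],[0,0,0,0,0,-0.2,0]]])

```text
time_s: 18.32
ee_pos: [0.5277, 0.0686, 0.1042]
eef_rot: [-0.0, -0.138, 0.99, -0.0]
wrist_force: [1.9, 0.1, -0.4]
grip_width: 0.0155
```

play_rows(deltas=[[[0,0,0,0.04,0.04,-0.1,0],[0,0,0,0.04,0.04,-0.2,0],[0,0,0,0.04,0.04,-0.3,0],[0,0,0,0.04,0.04,-0.3,0]]])

```text
time_s: 18.82
ee_pos: [0.528, 0.0691, 0.1011]
eef_rot: [-0.0, -0.138, 0.99, -0.0]
wrist_force: [1.2, -1.9, -0.2]
grip_width: 0.0151
```

play_rows(deltas=[[[0,0,0,0.03,0,-0.2,0],[0,0,0,0.03,0,-0.4,0],[0,0,0,0.03,0,-0.6,0],[0,0,0,0.03,0,-0.8,0],[0,0,0,0.03,0,-1.0,0],[0,0,0,0.03,0,-1.2,0],[0,0,0,0.03,0,-1.2,0]]])

```text
time_s: 19.7
ee_pos: [0.5283, 0.0691, 0.0891]
eef_rot: [-0.0, -0.138, 0.99, 0.0]
wrist_force: [0.3, -0.3, -0.7]
grip_width: 0.0149
```

play_rows(deltas=[[[0,0,0,0,0,-0.15,0],[0,0,0,0,0,-0.25,0],[0,0,0,0,0,-0.33,0],[0,0,0,0,0,-0.38,0],[0,0,0,0,0,-0.38,0]]])

```text
time_s: 20.32
ee_pos: [0.5285, 0.0691, 0.0859]
eef_rot: [0.0, -0.138, 0.99, -0.0]
wrist_force: [-1.5, -0.1, 5.4]
grip_width: 0.0152
```

play_rows(deltas=[[[0,0,0,0,0,0.07,0],[0,0,0,0,0,0.07,0.5],[0,0,0,0,0,0.07,0.7],[0,0,0,0,0,0.07,0.7],[0,0,0,0,0,0.07,0.7],[0,0,0,0,0,0.07,0.7],[0,0,0,0,0,3,0.7],[0,0,0,0,0,7,0.7],[0,0,0,-2,0,11,0.7],[0,0,0,-4,0,12,0.7],[0,0,0,-4,0,12,0.7],[0,0,0,-4,0,12,0.7]]])

```text
time_s: 21.82
ee_pos: [0.4889, 0.0691, 0.2051]
eef_rot: [0.0, -0.138, 0.99, -0.0]
wrist_force: [-0.2, -1.0, 0.7]
grip_width: 0.0599
```

```bash
python3 - <<'E'
from h import *
np.set_printoptions(precision=4,suppress=True)
s=read_state();print(s['time_s'],s['ee_pos'],s['wrist_force'],s['grip_width'])
p=snap('wrist','w9.png');im=p['image']
for l,z in (('eye',.076),('pin',.076)):
    for r in pinpoint(l,p)[:2]: print(l,np.round(r['centre'],1),round(r['confidence'],2),atz(p,r['centre'],z))
p=snap('scene','s9.png');c=p['image'][130:270,180:360]; cv2.imwrite('pics/s9z.png',cv2.cvtColor(cv2.resize(c,None,fx=4,fy=4,interpolation=cv2.INTER_CUBIC),cv2.COLOR_RGB2BGR))
E
```

```text
21.825 [0.4889 0.0691 0.2051] [-0.2126 -1.0406  0.7172] 0.05985527204608831
eye [243.1 210.2] 0.81 [0.5269 0.0689 0.076 ]
eye [205.8 252.9] 0.43 [0.5921 0.0409 0.076 ]
pin [452.3  91.6] 0.88 [0.3513 0.2305 0.076 ]
pin [243.8 210.4] 0.8 [0.5269 0.0697 0.076 ]
```

View pics/w9.png

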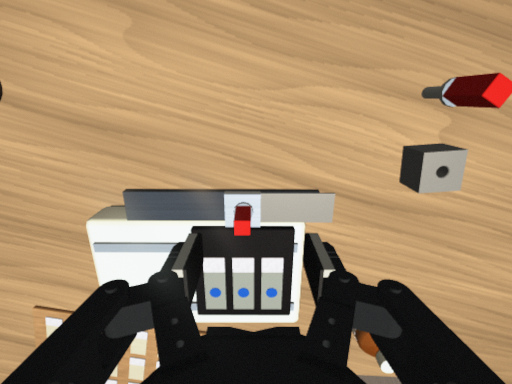

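View pics/s9z.png

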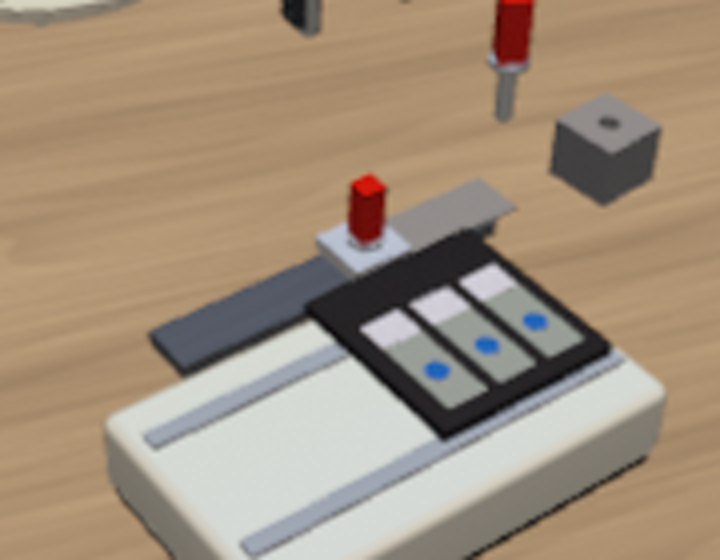

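View pics/s9.png

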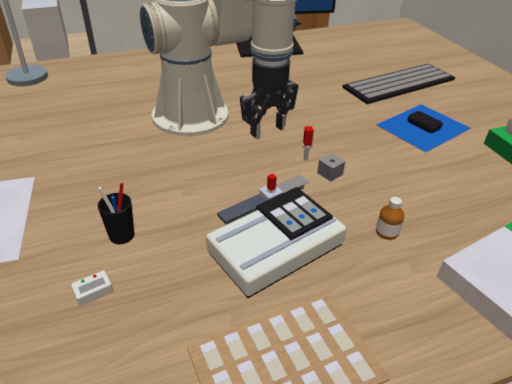

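Both views show the pin upright with its collar on the knuckle (wrist view, 243,210). The gripper is clear and the cup, bottle and timer have not moved, so I'm handing in.

```bash
python3 -c "
from workcell import *
print(close_job())"
```

```text
the job is handed in; nothing more can be done
None
```

The slide loader is locked: the smaller red-handled pin is fully home through the carriage's knuckle and the fixed bar. I handed the job in at about 22 s of the 72 s allowed.

- **What I did:** I took the smaller pin from its stand and put it through the carriage's knuckle. I then slid the carriage along with the pin pressing the bar at about 5–7 N. The pin dropped at the bar's hole, with the carriage at roughly 0.115 m by my estimate. I pushed it down until the collar seated at about 5 N, then let go and backed away.
- **Height check:** the collar touched down with the tool at z = 0.0859 m, exactly where I expected a fully home pin.
- **Camera check:** the pin and the hole in the knuckle were less than 1 mm apart in the wrist picture. The pin looked upright, the gripper was clear, and the cup, bottle and timer were in the same place.
- **Small disagreement:** my estimate of the carriage's final position is about 2 mm past the stated 0.067–0.113 m range, which is within the camera's accuracy. No other check failed or disagreed.

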